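Move a scooter handlebar slide one hole along its stem

ROBOT

A 6-joint arm with a two-finger parallel gripper is mounted at the origin on the work surface. World frame = base frame: x ahead of the robot, y to its left, z up, the work surface at z = 0. Lengths are in mm, angles in rad, forces in N, time in s.
With the tool pointing down it reaches from about 350 to 775 mm from the base axis. Payload 7.3 kg.
Tool frame: the origin (TCP) lies on the centre line of the jaws, within the pads' length; the fingertips stand 22 mm ahead of it and the grasp point (between the pads) lies 3 mm ahead of it (bot.finger_overhang is the distance from the TCP to the fingertips, in mm); y points along the fingers, z is the direction in which the jaws open and shut, and the axes are right-handed (so a half turn about y gives the same grasp; the last joint's range is limited). The gripper opens to 92 mm and grips with 3 to 60 N. Pads are 19 mm wide; open, the fingers measure 130 mm over their backs; the gripper's body (75 mm by 190 mm) begins 47 mm behind the grasp point.
Start: joints at [1.002, 0.342, 1.524, -0, 1.275, -0.146], TCP at [215.403, 478.795, 248.741] pointing down, gripper open.
Joint ranges: [-2.53, 2.53], [-0.77, 2.02], [0.04, 2.7], [-1, 4.14], [0.28, 2.66], [-3.11, 3.11]. Speed limits (rad/s): [2.57, 2.57, 3.14, 3.14, 3.14, 3.14].

INTERFACE

Orientations are given as [roll, pitch, yaw] about the fixed x, y, z axes, in that order (R = Rz(yaw) Ry(pitch) Rx(roll)).
In Python, from plant import bot, viewer, find_in, spot_point gives the robot as it stands.
- The arm moves only by the tool send_rows, never from a script. Its argument "moves" is a list of rows, each a list of 3 entries, a list of its own where there are three numbers: the shift along the tool's x, y, z in mm, then the turn, a rotation vector about the tool's x, y, z in degrees, then the finger opening in mm, from 0 to 91.8. A call has 1 to 20 rows; each row shifts and turns the pose as measured when the row begins, along the tool's axes as they then stand; what a row does not reach is not made up. A row lasts 1/8 s, in which the tool goes at most 62.5 mm and 10.7 degrees, less where a joint would pass 70% of its speed; a pose out of reach is approached as far as the arm can. A call with a gripper value outside its range is refused whole. The fingers move at their own pace and stop on an object; the grip force is fixed at half the most. Time passes only in rows, so rows that do not move let the fingers close. It gives the time, the measured TCP pose, the force and the opening at its end, in the units of the state.
- bot.get_obs(): the state, without advancing time (a new reading comes with each control period).
- viewer.capture(name): name is "scene" or "top"; returns the picture (480x640x3 uint8, blue, green, red); there is no depth.
- viewer.camera_model(name): a dict with "fx", "fy", "cx", "cy" (pixels), "rvec" (rotation vector, rad) and "tvec" (3), from world to camera coordinates, as OpenCV has them. Camera axes: x right, y down, z forward; pixel columns grow to the right and rows downward; lengths in mm; the calibration is good to about 2 mm. A picture is of the moment at which its call begins. camera_model takes no time and is no camera call.
- bot.close_job(): hands the job in, once; it reports no verdict.
Trained networks look in the newest picture that a camera, given by its name, has taken for a name from the list of things; names that differ only in an ending like _2 or _b are one class to them, and where a whole thing is asked for, a point or a joint stands for the part that bears it (a point fixed in the world has none). Each returns a list of dicts, best first, with "conf" (0 to 1); they miss things now and then, are a little off and sometimes report something else, mostly with a low value. They report only what shows in the picture. A call takes as long as a camera call. They do not tell look-alikes from the thing itself.
- find_in(camera, thing): "extent" ([centre column, centre row, width, height] in pixels, round what is visible of it).
- spot_point(camera, thing): "point" ([column, row] in pixels: a listed point, or the origin of a listed thing).
The state is a dict: "time": time; "joint_positions": joint angles; "dq": joint speeds; "tau": joint torques, N m; "tool_pos": TCP position; "tcp_rot": TCP orientation; "contact_force": force on the tool from outside, world axes, zero at the start; "moment": the same for the moment, N m; "grip_width": finger opening in mm.
Only numpy, scipy, OpenCV 4.12 (cv2) and the standard library are available. Lean on these libraries where they do the work, as an engineer would, in place of code of your own. Each camera call takes 0.05 s, during which the arm holds its last target.

TASK

Lever the gold hinged cover of the handlebar slide right open with the orange-handled pry blade, keeping the gripper itself off the cover until it is open, and lay the blade back down on its black rubber pad. Then pull up the red lock plunger, move the slide along the stem to the very next hole towards the end stand with the green block, and push the plunger fully home in that hole. Finish while still gripping the plunger and holding it pressed home (it creeps up if let go), with the cover open and the link bars, clamp and jar lying around left where they are.

Things in the scene. Friction and masses are not known exactly. Their poses are not given: they have to be found in the camera images.
- mast: Aluminium square stem tube 36 x 36 x 400 mm, fixed level, top face 58 mm above the table. Origin: on the table under its middle; y along the tube, z up, x across it, away from the robot. Five holes in its top, 14 mm wide, through a 10 mm wall, at y = -80, -40, 0, 40, 80 mm. The slide starts locked in the middle hole (y = 0).
- stand_green: Fixed end stand with a GREEN block 50 x 30 mm, 63 mm high, on a 100 x 40 mm foot, 185 mm from the middle of the tube along its length, at the tube's +y or -y end (it varies). Origin on the table under its centre. The slide must go towards this one.
- stand_black: The same end stand with a BLACK block, at the other end of the tube, 185 mm from the middle.
- slide (a joint): Position of the black handlebar slide (64 mm long) along the tube, m: 0 in the middle hole, growing to the tube's +y; next holes at +0.040 and -0.040; ends at +-0.088. With the pin out it moves with 2.5 N friction. Its front and back walls stand at x = -42..-36 and 36..42 mm from the plunger's axis, up to 123 mm above the table; the sides along the tube are open.
- slide_mid (a point): Point on the slide's deck on the plunger's axis, 68 mm above the table; moves with the slide. Steel stubs (radius 16 mm, 36 mm above the table) reach 65 mm from it to either side in x.
- plunger (a joint): Height of the spring plunger, m: 0 fully home, top 0.024. Left alone it floats near 0.005, its 10 mm pin still 9 mm deep in the hole; above 0.014 the pin is clear of the tube. A rubber buffer and spring give 0.6 N per mm from the floating place: 3 N down to be home (and must be held), 8 N up at 0.018. Between holes the pin rests on the tube at 0.014.
- knob_top (a point): Centre of the top of the plunger's red knob, a block 24 (x, across the tube) x 20 (y, along the tube) x 30 mm high. Top 114 mm above the table when home, 119 floating. Under the cover until that is open. Grip from above, a finger on either side along the tube; at home a bush (radius 11 mm) is 8 mm and the deck 16 mm below the knob.
- cover (a joint): Angle of the gold cover in rad: 0 shut, 2.15 fully open, leaning back away from the robot; it stays where it is left (stiff hinge, under 1 N at the lip).
- cover_lip (a point): Middle of the lower edge of the cover's free end (lip), on the robot's side. Cover: plate 96 mm from hinge to lip, 60 wide, 5 thick, underside 124 mm above the table when shut. The lip sticks out 12 mm past the slide's front wall; 12 mm below it is a ledge just as deep (top at 112 mm): the blade goes in between, level, about 10 mm.
- cover_hinge (a point): The cover's hinge axis (along the tube's y), 42 mm behind the plunger's axis (in the tube's +x) and 124 mm above the table; the cover swings up and over, away from the robot.
- pry: Pry blade, 110 g: orange handle 80 x 18 x 24 mm high, and from its front end a flat steel blade 70 long x 16 wide x 3 mm thick at mid height of the handle (12 mm above its underside). Origin: centre of the handle's underside; x from the handle to the blade, z up. The handle is gripped from above across its 18 mm.
- pry_tip (a point): Tip of the blade: 110 mm ahead of the body's origin, 12 mm above its underside.
- pad: Black rubber pad on the table, 240 x 120 x 4 mm, fixed, on which the pry blade lies at the start. Origin: centre of its underside; x along its length.
- link_red: Loose red link bar 130 x 26 x 20 mm with five dark holes; origin under its centre; leave alone.
- link_gold: Loose gold link bar 130 x 26 x 20 mm; origin under its centre; leave alone.
- clamp_gold: Loose small gold U-shaped clamp 45 x 40 x 26 mm high; origin under its centre; leave alone.
- jar: Loose jar 60 mm across, 75 mm high; origin under its centre; leave alone.
Things that resemble listed ones, but are neither listed nor needed, are in the scene too. What is shaped like the pry but pink or purple is not meant.

How it is judged (in metres and radians):
On the way, in this order (a step that is already met when the one before it is completed fails the run):
1. the blade lifts the cover (value of joint cover above 0.25 rad and contact force between pry and cover above 0.1 N), for 0.05 s.
2. the cover is right open (value of joint cover above 1.75 rad), for 0.2 s.
3. the blade is laid back on its pad and let go (height (world z) of pry below 0.012 m and horizontal distance between pry and pad below 0.12 m and contact force between pry and pad above 0.3 N and contact force between the fingers and pry below 0.1 N), for 0.2 s.
4. the plunger is pulled clear of its hole (value of joint plunger above 0.014 m and value of joint slide between -0.01 and 0.01 m), for 0.1 s.
5. the plunger is pressed home in the next hole towards the green stand (horizontal distance between slide_mid and stand_green between 0.141 and 0.149 m and value of joint plunger below 0.0025 m), for 0.2 s.
At the end, for the whole second after the job is handed in: The slide sits at the next hole (40 mm, +-4 mm) towards the green stand, the fingers hold the plunger (over 2 N) pressed to within 2.5 mm of fully home, the cover is open by more than 1.6 rad (past 1.75 on the way), and the pry blade lies flat on its pad, let go (all of step 3 and all of step 5 and contact force between the fingers and plunger above 2 N and value of joint cover above 1.6 rad); the arm keeps its last pose, push and grip.
It fails at once if the gripper or arm pushes the cover (over 2 N) before it is open (value of joint cover below 1.6 rad and contact force between any of the fingers, the arm and cover above 2 N).
It fails at once if a link bar, the clamp or the jar is moved by more than 30 mm (distance of any of link_red, link_gold, clamp_gold, jar from where it was at the start of the episode above 0.03 m).
It also fails if it takes over 72 s, if anything falls off the work surface, if the arm or the gripper's body presses on something with over 40 N, if the wrist force passes 120 N, or if a joint passes its speed limit or range.

## Working session

There is one attempt and no reset: what is moved stays moved. The work goes in short steps, Python scripts to look and compute and a tool call to move; the robot and the scene stay as the last step left them, time stands still between calls to the robot, and variables do not carry over. Pictures are saved under pics/ and viewed, and the job is handed in when it is done.

Besides the shell and the picture viewer there is one more tool, called after "Call:" as name(argument=value, ...), one argument or row to a line, values as JSON. send_rows: Moves the arm, as the interface text tells. Its arguments: {"type":"object","properties":{"moves":{"type":"array","items":{"type":"array"}}},"required":["moves"]}

```bash
ls; mkdir -p pics
python3 - <<'E'
from plant import bot, viewer, find_in, spot_point
import cv2
for n in ("scene","top"):
    im=viewer.capture(n); cv2.imwrite(f"pics/{n}0.png",im)
    print(n,viewer.camera_model(n))
    for t in ("stand_green","stand_black","slide_mid","cover_lip","cover_hinge","pry","pry_tip","pad","mast","jar","clamp_gold","link_red","link_gold"):
        print(t,[(([round(v) for v in d["point"]]),round(d["conf"],2)) for d in spot_point(n,t)])
print(bot.get_obs())
E
```

```text
pics
scene {'fx': 491.2361778722272, 'fy': 491.2361778722272, 'cx': 320.92178009059495, 'cy': 238.4210042312982, 'rvec': array([ 1.24541536,  2.38799099, -0.86282568]), 'tvec': array([ 313.66329677, -209.85043153, 1388.4277774 ])}
stand_green [([279, 292], 0.85), ([413, 396], 0.71)]
stand_black [([411, 398], 0.7), ([306, 256], 0.5)]
slide_mid [([347, 320], 0.8), ([208, 235], 0.67)]
cover_lip [([366, 291], 0.87)]
cover_hinge [([328, 325], 0.89)]
pry [([298, 172], 0.93), ([143, 271], 0.8), ([204, 173], 0.78), ([235, 209], 0.6)]
pry_tip [([176, 157], 0.81), ([269, 154], 0.79), ([116, 239], 0.68)]
pad [([232, 217], 0.96)]
mast [([343, 342], 0.66), ([342, 321], 0.29)]
jar [([474, 428], 0.88)]
clamp_gold [([344, 319], 0.62)]
link_red [([467, 322], 0.71)]
link_gold [([367, 274], 0.86)]
top {'fx': 503.8529700463227, 'fy': 503.8529700463227, 'cx': 321.05116523098656, 'cy': 243.90417307982338, 'rvec': array([ 2.18551242, -2.16223148,  0.08452026]), 'tvec': array([ -27.94130347,  479.37534164, 1170.65839855])}
stand_green [([350, 208], 0.6)]
stand_black [([202, 181], 0.83)]
slide_mid [([272, 18
[... 423 characters left out ...]
4)]
link_gold [([286, 267], 0.83)]
{'time': 1.4, 'joint_positions': array([ 1.00196821e+00,  3.42003189e-01,  1.52408701e+00,  5.82712087e-06,
        1.27540648e+00, -1.46005565e-01]), 'dq': array([-0.00055439,  0.00179995, -0.00029375, -0.00022334, -0.00061874,
       -0.00027868]), 'tau': array([-6.89564399e-05, -4.31133807e+01, -2.44477254e+01,  7.17768143e-02,
        4.82650625e-02, -5.47943353e-05]), 'tool_pos': array([215.4187922 , 478.79217677, 248.74339179]), 'tcp_rot': array([-1.57070057e+00, -8.44686915e-06, -4.22824248e-01]), 'contact_force': array([-0.47481468, -0.77688529, -0.7303849 ]), 'moment': array([ 0.02137827, -0.01299997, -0.03435432]), 'grip_width': 91.88710350464866}
```

View pics/scene0.png

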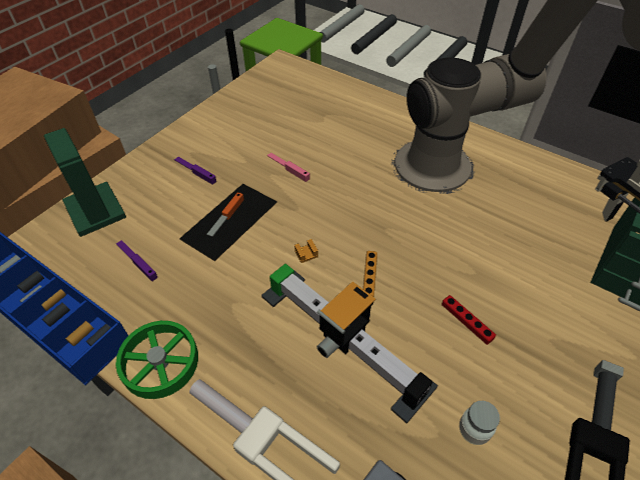

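View pics/top0.png

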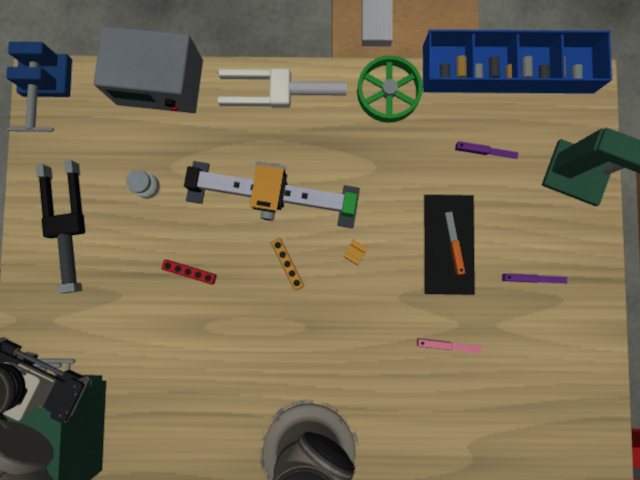

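```bash
cat > h.py <<'E'
import numpy as np, cv2
from plant import bot, viewer, find_in, spot_point
def cam(n):
    m=viewer.camera_model(n); K=np.array([[m['fx'],0,m['cx']],[0,m['fy'],m['cy']],[0,0,1.]])
    return K,cv2.Rodrigues(np.array(m['rvec'],float))[0],np.array(m['tvec'],float).reshape(3)
def onz(n,uv,z):
    K,R,t=cam(n); C=-R.T@t; d=R.T@np.linalg.inv(K)@np.array([uv[0],uv[1],1.]); return C+d*(z-C[2])/d[2]
def proj(n,P):
    K,R,t=cam(n); p=(np.atleast_2d(P)@R.T+t)@K.T; return p[:,:2]/p[:,2:]
def tri(us,ut):
    A=[]
    for n,uv in (("scene",us),("top",ut)):
        K,R,t=cam(n); P=K@np.c_[R,t]; A+= [uv[0]*P[2]-P[0],uv[1]*P[2]-P[1]]
    X=np.linalg.svd(np.array(A))[2][-1]; X=X[:3]/X[3]
    return X, np.linalg.norm(proj("scene",X)[0]-us), np.linalg.norm(proj("top",X)[0]-ut)
def crop(src,x,y,w,h,s,out):
    im=cv2.imread(src)[y:y+h,x:x+w]; cv2.imwrite(out,cv2.resize(im,None,fx=s,fy=s,interpolation=cv2.INTER_CUBIC))
E
python3 - <<'E'
from h import *
crop("pics/top0.png",180,145,190,90,4,"pics/t_slide.png")
crop("pics/top0.png",415,190,70,110,5,"pics/t_pry.png")
crop("pics/scene0.png",255,245,190,180,3,"pics/s_slide.png")
crop("pics/scene0.png",175,180,110,80,6,"pics/s_pry.png")
E
```

```text
(no output)
```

View pics/t_slide.png

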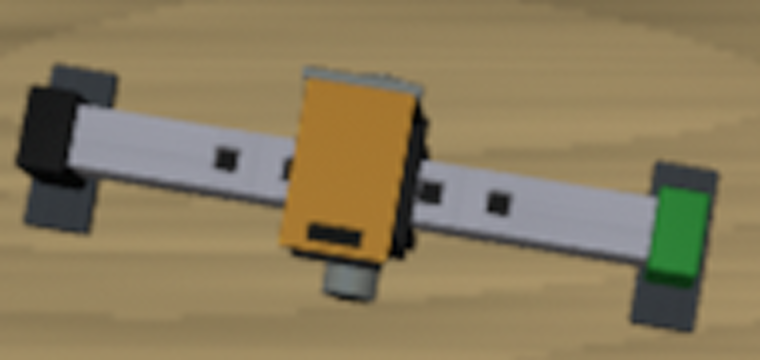

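View pics/t_pry.png

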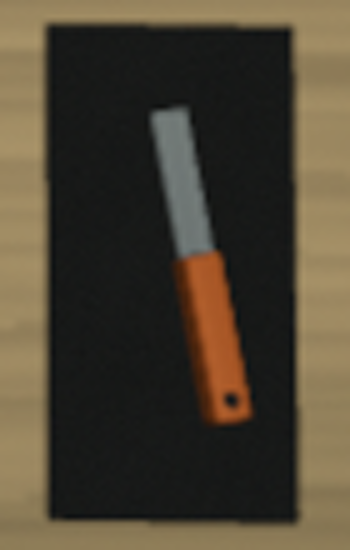

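View pics/s_slide.png

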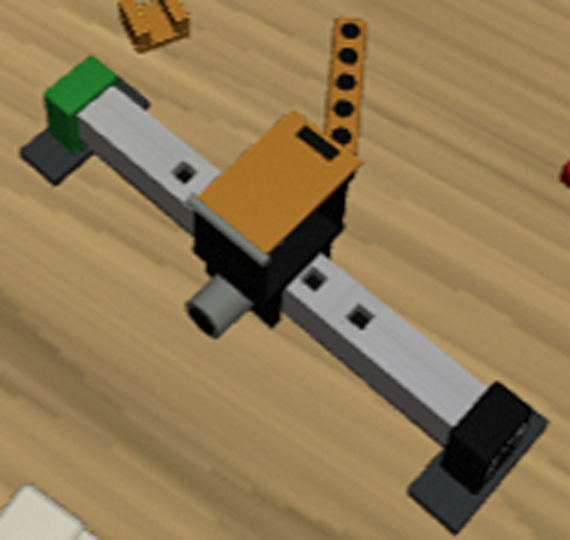

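View pics/s_pry.png

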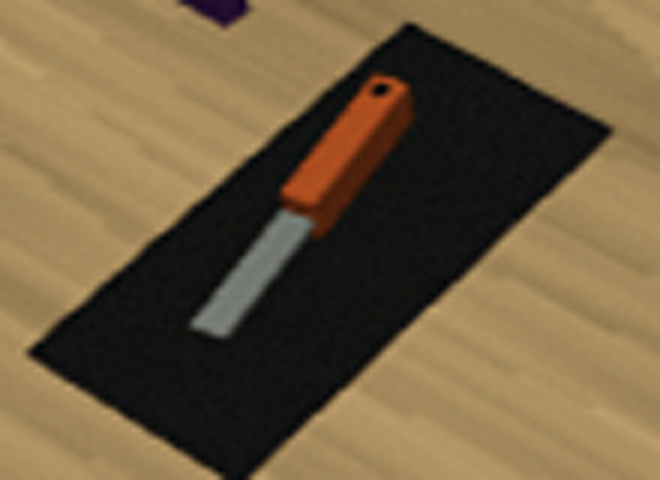

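```bash
cat > fit.py <<'E'
from h import *
from scipy.optimize import least_squares
def c2p(c,s,ox,oy): return (np.array(c,float)+.5)/s-.5+np.array([ox,oy])
T=lambda c:c2p(c,4,180,145); S=lambda c:c2p(c,3,255,245)
obs=[("top",(0,80,58),T((227,158))),("top",(0,-40,58),T((431,192))),("top",(0,-80,58),T((498,203))),
("top",(-54,30,129),T((281,245))),("top",(-54,-30,129),T((386,262))),("top",(42,30,129),T((306,80))),("top",(42,-30,129),T((420,96))),
("scene",(0,80,58),S((360,317))),("scene",(0,40,58),S((314,278))),("scene",(0,-80,58),S((185,172))),
("scene",(-54,-30,129),S((295,113))),("scene",(-54,30,129),S((360,160))),]
def w(p,P):
    c,s=np.cos(p[2]),np.sin(p[2]); P=np.array(P,float)
    return np.array([p[0]+c*P[0]-s*P[1],p[1]+s*P[0]+c*P[1],P[2]+p[3]])
def res(p): return np.concatenate([proj(n,w(p,P))[0]-uv for n,P,uv in obs])
r=least_squares(res,[600,100,0,0],x_scale=[100,100,1,10],loss='soft_l1')
print("mast x,y,yaw,dz",r.x); print(np.round(res(r.x).reshape(-1,2),1))
mast=r.x
# pry
T2=lambda c:c2p(c,5,415,190); S2=lambda c:c2p(c,6,175,180)
pts={"tipmid":(S2((211,332)),T2((170,110))),"handle front top mid":(S2((299,198)),T2((199,256))),"hole":(S2((380,90)),T2((231,400)))}
for k,(a,b) in pts.items():
    X,e1,e2=tri(a,b); print(k,np.round(X,1),round(e1,2),round(e2,2))
pad=[onz("top",T2(c),4) for c in ((48,26),(292,28),(298,522),(49,520))]
print("pad",np.round(pad,1),np.mean(pad,0)); 
pad=[onz("scene",S2(c),4) for c in ((408,22),(612,130),(28,352),(238,482))]
print("pad",np.round(pad,1),np.mean(pad,0));
E
python3 fit.py
```

```text
mast x,y,yaw,dz [ 6.00454413e+02  9.53861833e+01 -1.52983722e-01 -3.81568348e+00]
[[ 0.3  0.6]
 [ 0.2  0.4]
 [ 0.4  0.4]
 [-0.7  0.1]
 [ 0.3  0.3]
 [ 0.8 -1.5]
 [-0.7 -1.1]
 [ 0.2 -0.1]
 [ 0.   0.3]
 [-0.2  0.2]
 [-0.4 -1.2]
 [ 1.1  0.7]]
tipmid [ 559.9 -325.    14.9] 0.47 0.46
handle front top mid [ 489.9 -336.2   25.9] 0.08 0.08
hole [ 422.4 -350.3   26. ] 0.06 0.06
pad [[ 602.6 -270.3    4. ]
 [ 602.7 -387.8    4. ]
 [ 365.6 -387.1    4. ]
 [ 365.3 -269.2    4. ]] [ 484.04140624 -328.58585858    4.        ]
pad [[ 367.5 -385.5    4. ]
 [ 368.1 -267.6    4. ]
 [ 604.7 -386.1    4. ]
 [ 604.9 -269.3    4. ]] [ 486.3242107  -327.12861331    4.        ]
```

```bash
sed -i 's/^r=least/obs=[o for o in obs if o[1][0]!=42]\nr=least/' fit.py
cat >> fit.py <<'E'
r2=least_squares(lambda q:res([*q,0]),[600,100,0],x_scale=[100,100,1],loss='soft_l1'); print("dz0",r2.x)
r2=least_squares(lambda q:res([*q,-2.5]),[600,100,0],x_scale=[100,100,1],loss='soft_l1'); print("dz-2.5",r2.x)
E
python3 fit.py | grep -v '^ *\['
cat > plan.py <<'E'
from h import *
from scipy.spatial.transform import Rotation as Ro
def plan(wps,step=50,dg=9):
    """wps: list of (x,y,z,yawdeg,grip). prints rows from the present pose (tool down)"""
    o=bot.get_obs(); p=np.array(o['tool_pos']); R=Ro.from_euler('xyz',o['tcp_rot']); rows=[]
    for x,y,z,yaw,g in wps:
        G=np.array([x,y,z]); RG=Ro.from_euler('xyz',[-90,0,yaw],degrees=True)
        n=int(max(1,np.ceil(np.linalg.norm(G-p)/step),np.ceil((R.inv()*RG).magnitude()*57.3/dg)))
        for i in range(n):
            k=n-i; d=R.inv().apply((G-p)/k); rv=(R.inv()*RG).as_rotvec(degrees=True)/k
            d=np.round(d,1 if k==1 else 0); rv=np.round(rv,1)
            rows.append([[float(v)+0. for v in d],[float(v)+0. for v in rv],g])
            p=p+R.apply(d); R=R*Ro.from_rotvec(rv,degrees=True)
    o=bot.get_obs(); print("t",round(o['time'],2),len(rows)); print(str(rows).replace(' ','').replace('-0.0','0').replace('.0,',',').replace('.0]',']'))
E
python3 -c "
from plan import *
plan([(430,150,250,-24.2,91),(448,-343,200,10.4,50)])"
```

```text
mast x,y,yaw,dz [ 6.01028079e+02  9.54822232e+01 -1.53343963e-01 -2.76775677e+00]
tipmid [ 559.9 -325.    14.9] 0.47 0.46
handle front top mid [ 489.9 -336.2   25.9] 0.08 0.08
hole [ 422.4 -350.3   26. ] 0.06 0.06
pad [[ 602.6 -270.3    4. ]
pad [[ 367.5 -385.5    4. ]
dz0 [ 6.01384372e+02  9.56365209e+01 -1.55790670e-01]
dz-2.5 [ 6.01060318e+02  9.54969979e+01 -1.53552803e-01]
t 1.4 18
[[[41,0,-26],[0,0,0],91],[[41,0,-27],[0,0,0],91],[[41,0,-26],[0,0,0],91],[[42,0,-27],[0,0,0],91],[[41,0,-26],[0,0,0],91],[[42,0,-27],[0,0,0],91],[[41,-1,-26],[0,0,0],91],[[41.6,-0.3,-26.8],[0,0,0],91],[[22,5,-44],[0,-3.5,0],50],[[19,5,-45],[0,-3.5,0],50],[[16,5,-47],[0,-3.5,0],50],[[13,5,-47],[0,-3.4,0],50],[[11,5,-48],[0,-3.5,0],50],[[8,5,-49],[0,-3.4,0],50],[[5,5,-49],[0,-3.5,0],50],[[2,5,-50],[0,-3.4,0],50],[[-2,5,-49],[0,-3.5,0],50],[[-4.2,5,-49.5],[0,-3.4,0],50]]
```

Call:
send_rows(
  moves=[
    [[41,0,-26],[0,0,0],91],
    [[41,0,-27],[0,0,0],91],
    [[41,0,-26],[0,0,0],91],
    [[42,0,-27],[0,0,0],91],
    [[41,0,-26],[0,0,0],91],
    [[42,0,-27],[0,0,0],91],
    [[41,-1,-26],[0,0,0],91],
    [[41,0,-27],[0,0,0],91],
    [[22,5,-44],[0,-3.5,0],50],
    [[19,5,-45],[0,-3.5,0],50],
    [[16,5,-47],[0,-3.5,0],50],
    [[13,5,-47],[0,-3.5,0],50],
    [[11,5,-48],[0,-3.5,0],50],
    [[8,5,-49],[0,-3.5,0],50],
    [[5,5,-49],[0,-3.5,0],50],
    [[2,5,-50],[0,-3.5,0],50],
    [[-2,5,-49],[0,-3.5,0],50],
    [[-4,5,-49],[0,-3.5,0],50],
  ],
)

```text
time: 3.65
tool_pos: [463.9, -365.6, 199.5]
tcp_rot: [-1.572, -0.01, 0.214]
contact_force: [0.7, -0.2, 0.1]
grip_width: 50.0
```

```bash
python3 -c "
from plan import *
plan([(450.5,-343.4,120,10.4,50),(450.5,-343.4,60,10.4,50)])
for n in ('scene','top'): cv2.imwrite(f'pics/{n}1.png',viewer.capture(n))
crop('pics/scene1.png',150,120,160,150,4,'pics/s1.png')
crop('pics/top1.png',380,180,160,150,4,'pics/t1.png')
print(bot.get_obs()['tool_pos'],np.degrees(bot.get_obs()['tcp_rot']),bot.get_obs()['grip_width'])
"
```

```text
t 3.65 4
[[[-5,40,12],[0,0.9,0.3],50],[[-4.2,39.4,12.6],[0,1,0.3],50],[[0,30,0],[0,0,0],50],[[0,30,0],[0,0,0],50]]
[ 463.35987867 -368.42224243  198.39301273] [-90.10253142  -0.55185995  11.99509692] 50.05663042909484
```

```bash
python3 -c "
from plan import *
plan([(450.5,-343.4,120,10.4,50),(450.5,-343.4,60,10.4,50)])"
```

```text
t 3.75 4
[[[-4,39,14],[0,0.8,0.3],50],[[-4.1,39.3,13.2],[0.1,0.8,0.3],50],[[0,30,0],[0,0,0],50],[[0,30,0],[0,0,0],50]]
```

View pics/s1.png

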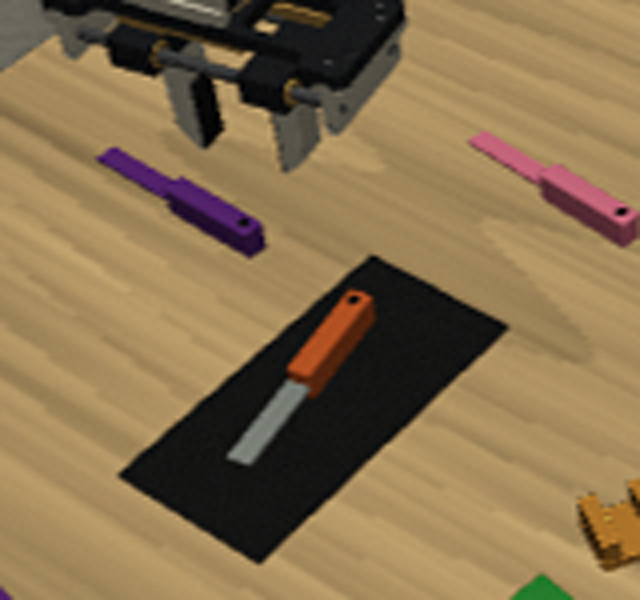

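View pics/t1.png

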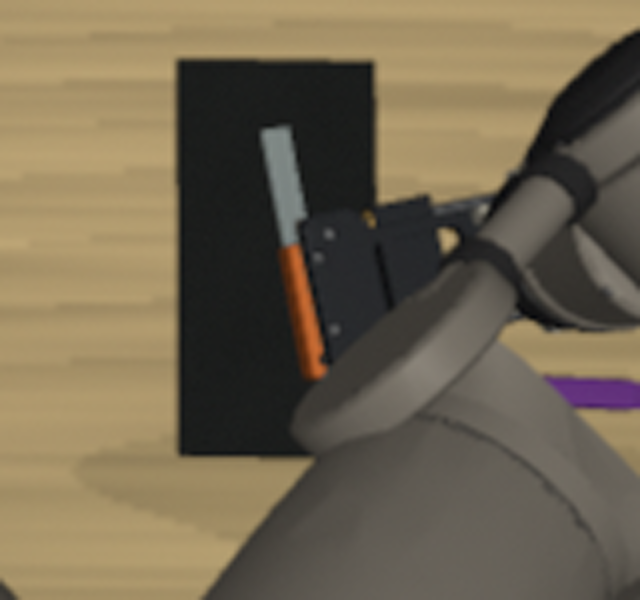

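The pry still lies on the pad; the scene crop shows it at about (233, 202), with the gripper above and to the left of it. I'll go over the handle next.

Call:
send_rows(
  moves=[
    [[-4,39,14],[0,0.8,0.3],50],
    [[-4,39,13],[0,0.8,0.3],50],
    [[0,25,0],[0,0,0],50],
    [[0,20,0],[0,0,0],50],
    [[0,0,0],[0,0,0],50],
  ],
)

```text
time: 4.38
tool_pos: [450.4, -341.6, 72.4]
tcp_rot: [-1.572, 0.0, 0.177]
contact_force: [-0.3, 0.3, -0.4]
grip_width: 50.2
```

```bash
python3 -c "
from plan import *
for n in ('scene','top'): cv2.imwrite(f'pics/{n}2.png',viewer.capture(n))
crop('pics/scene2.png',170,130,130,120,5,'pics/s2.png')
plan([(450.5,-343.4,28,10.4,50)],step=15)
print(bot.get_obs()['tool_pos'],np.degrees(bot.get_obs()['tcp_rot']),bot.get_obs()['grip_width'])
"
```

```text
t 4.47 4
[[[0,12,0],[0.1,-0.1,0],50],[[0,11,0],[0.1,0,0],50],[[-1,12,0],[0,-0.1,0.1],50],[[-0.1,11.2,-0.4],[0.1,0,0],50]]
[ 451.36748049 -342.6859309    74.17807759] [-90.26820823  -0.1095448   10.16333286] 49.952890169609894
```

View pics/s2.png

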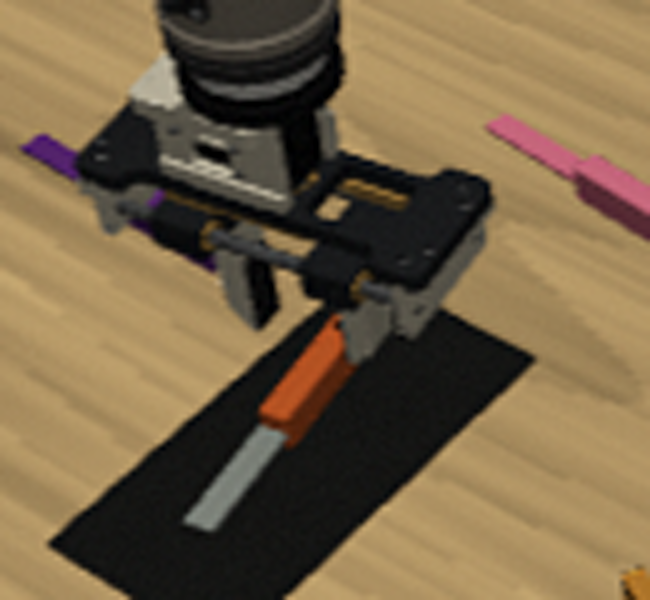

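Call:
send_rows(
  moves=[
    [[0,14,0],[0,0,0],50],
    [[0,14,0],[0,0,0],50],
    [[0,10,0],[0,0,0],50],
    [[0,5,0],[0,0,0],50],
    [[0,0,0],[0,0,0],50],
  ],
)

```text
time: 5.1
tool_pos: [452.4, -343.6, 30.0]
tcp_rot: [-1.578, -0.004, 0.177]
contact_force: [-0.0, -0.3, 0.8]
grip_width: 50.1
```

```bash
python3 -c "
from plan import *
for i in range(3):
  o=bot.get_obs();print(o['time'],o['tool_pos'],np.degrees(o['tcp_rot']),o['contact_force'])
"
```

```text
5.1 [ 452.35183277 -343.60954097   29.99634943] [-90.41670143  -0.21564831  10.14575363] [-0.00819171 -0.26064508  0.78844098]
5.1 [ 452.35183277 -343.60954097   29.99634943] [-90.41670143  -0.21564831  10.14575363] [-0.00819171 -0.26064508  0.78844098]
5.1 [ 452.35183277 -343.60954097   29.99634943] [-90.41670143  -0.21564831  10.14575363] [-0.00819171 -0.26064508  0.78844098]
```

Call:
send_rows(
  moves=[
    [[0,2,0],[0.3,0,0],50],
    [[0,0,0],[0,0,0],5],
    [[0,0,0],[0,0,0],5],
    [[0,0,0],[0,0,0],5],
    [[0,0,0],[0,0,0],5],
    [[0,0,0],[0,0,0],5],
  ],
)

```text
time: 5.85
tool_pos: [452.9, -344.2, 28.9]
tcp_rot: [-1.574, -0.005, 0.177]
contact_force: [-0.1, 0.4, -1.0]
grip_width: 17.6
```

```bash
python3 -c "
from plan import *
plan([(452.9,-344.2,120,10.1,5),(416,124,190,-8.8,5)],step=45)
"
```

```text
t 5.85 14
[[[0,-30,0],[0.1,0,0.1],5],[[0,-31,0],[0,0,0.1],5],[[0.3,-30.1,-0.2],[0.1,0,0.1],5],[[4,-6,42],[0,1.7,0],5],[[3,-6,43],[0,1.7,0],5],[[2,-6,43],[0,1.7,0],5],[[0,-7,43],[0,1.7,0],5],[[-1,-6,43],[0,1.7,0],5],[[-2,-7,42],[0,1.7,0],5],[[-3,-6,43],[0,1.7,0],5],[[-5,-7,42],[0,1.8,0],5],[[-6,-6,42],[0,1.7,0],5],[[-7,-7,42],[0,1.8,0],5],[[-8.6,-6,42],[0,1.7,0],5]]
```

Call:
send_rows(
  moves=[
    [[0,-20,0],[0,0,0],5],
    [[0,-35,0],[0,0,0],5],
    [[0,-35,0],[0,0,0],5],
    [[4,-6,42],[0,1.7,0],5],
    [[3,-6,43],[0,1.7,0],5],
    [[2,-6,43],[0,1.7,0],5],
    [[0,-7,43],[0,1.7,0],5],
    [[-1,-6,43],[0,1.7,0],5],
    [[-2,-7,42],[0,1.7,0],5],
    [[-3,-6,43],[0,1.7,0],5],
    [[-5,-7,42],[0,1.7,0],5],
    [[-6,-6,42],[0,1.7,0],5],
    [[-7,-7,37],[0,1.7,0],5],
    [[-8,-6,20],[0,1.7,0],5],
    [[0,0,0],[0,0,0],5],
  ],
)

```text
time: 7.72
tool_pos: [411.0, 111.9, 192.3]
tcp_rot: [-1.57, -0.004, -0.161]
contact_force: [0.6, 0.9, -1.3]
grip_width: 17.7
```

```bash
python3 -c "
from plan import *
plan([(416,124,131,-8.8,5)],step=20)
"
```

```text
t 7.72 4
[[[1,15,3],[0,-0.1,0.1],5],[[1,15,3],[0,-0.1,0],5],[[0,16,3],[0,-0.1,0.1],5],[[0.9,15.3,3.6],[-0.1,-0.1,0],5]]
```

Call:
send_rows(
  moves=[
    [[1,15,3],[0,-0.1,0],5],
    [[1,15,3],[0,-0.1,0],5],
    [[0,15,3],[0,-0.1,0],5],
    [[0,12,3],[0,0,0],5],
    [[0,0,0],[0,0,0],5],
  ],
)

```text
time: 8.35
tool_pos: [415.6, 120.6, 132.9]
tcp_rot: [-1.571, -0.004, -0.155]
contact_force: [-0.5, -0.6, -0.5]
grip_width: 18.0
```

```bash
python3 -c "
from plan import *
for n in ('scene','top'): cv2.imwrite(f'pics/{n}3.png',viewer.capture(n))
crop('pics/scene3.png',270,200,150,150,5,'pics/s3.png')
crop('pics/top3.png',220,150,100,110,5,'pics/t3.png')
print(bot.get_obs()['tool_pos'],np.degrees(bot.get_obs()['tcp_rot']),bot.get_obs()['grip_width'])
for n in ('scene','top'): print(spot_point(n,'pry_tip')[:3],spot_point(n,'cover_lip')[:2])
"
```

```text
[416.17340019 120.7642641  133.77437827] [-89.98394588  -0.33562574  -8.88796792] 18.047486308772783
[{'point': [268.1, 154.5], 'conf': 0.81}, {'point': [174.3, 154.8], 'conf': 0.79}, {'point': [116.8, 242.1], 'conf': 0.75}] [{'point': [366.0, 293.5], 'conf': 0.56}]
[{'point': [479.3, 349.7], 'conf': 0.84}, {'point': [520.7, 156.0], 'conf': 0.82}, {'point': [567.1, 281.0], 'conf': 0.6}] [{'point': [262.0, 207.4], 'conf': 0.84}]
```

View pics/s3.png

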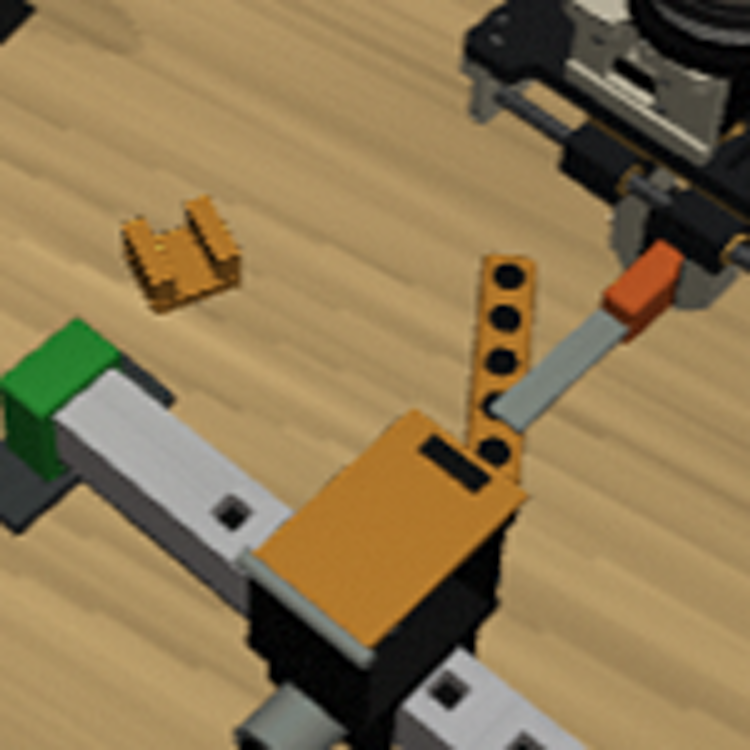

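View pics/t3.png

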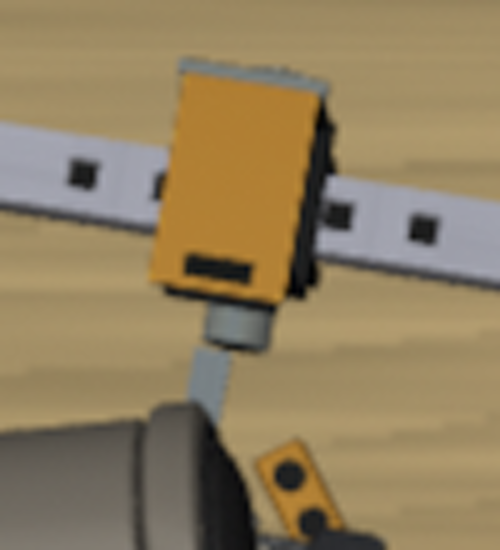

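```bash
python3 -c "
from plan import *
f=lambda c,ox,oy:(np.array(c)+.5)/5-.5+np.array([ox,oy])
X,a,b=tri(f((506,421),270,200),f((211,350),220,150));print('tip',X,a,b)
L,a,b=tri(f((470,453),270,200),f((216,292.5),220,150));print('lip top mid',L,a,b)
R=np.array([[np.cos(-.1534),np.sin(-.1534)],[-np.sin(-.1534),np.cos(-.1534)]])
print('mast frame tip',R@(X[:2]-[601,95.5]),'lip',R@(L[:2]-[601,95.5]))
print('tcp',R@(bot.get_obs()['tool_pos'][:2]-[601,95.5]))
"
```

```text
tip [523.1685206  105.68182579 119.09209586] 0.2041743828748684 0.17905987193900907
lip top mid [547.64348978 103.42667291 124.29074672] 0.17721950144967635 0.15327284468263805
mast frame tip [-78.47329933  -1.83031535] lip [-53.94114771  -0.31923372]
tcp [-186.42648866   -2.98172971]
```

Call:
send_rows(
  moves=[
    [[0,3,2],[0,0,0],5],
    [[0,0,0],[0,0,0],5],
  ],
)

```text
time: 8.9
tool_pos: [416.9, 123.2, 131.5]
tcp_rot: [-1.57, -0.008, -0.155]
contact_force: [-0.4, 0.5, -1.1]
grip_width: 18.0
```

```bash
python3 -c "
from plan import *
cv2.imwrite('pics/x.png',viewer.capture('top'))
print(bot.get_obs()['tool_pos'],np.degrees(bot.get_obs()['tcp_rot']))
"
```

```text
[416.92656305 123.14938914 131.57048416] [-89.94350974  -0.46764099  -8.87415248]
```

Call:
send_rows(
  moves=[
    [[0,0.5,0],[0,0,0.5],5],
    [[10,0,0],[0,0,0],5],
    [[10,0,0],[0,0,0],5],
    [[8,0,0],[0,0,0],5],
    [[0,0,0],[0,0,0],5],
  ],
)

```text
time: 9.57
tool_pos: [447.5, 118.4, 131.1]
tcp_rot: [-1.57, 0.0, -0.155]
contact_force: [-0.3, 0.2, -1.1]
grip_width: 17.8
```

```bash
python3 -c "
from plan import *
for n in ('scene','top'): cv2.imwrite(f'pics/{n}4.png',viewer.capture(n))
crop('pics/scene4.png',300,230,110,100,6,'pics/s4.png')
crop('pics/top4.png',220,150,100,100,5,'pics/t4.png')
print(bot.get_obs()['tool_pos'],np.degrees(bot.get_obs()['tcp_rot']),bot.get_obs()['contact_force'])
"
```

```text
[446.58673606 118.54719704 131.00217197] [-8.99423956e+01  5.53716206e-02 -8.86257277e+00] [-0.62737777  0.49174004 -0.96998553]
```

View pics/s4.png

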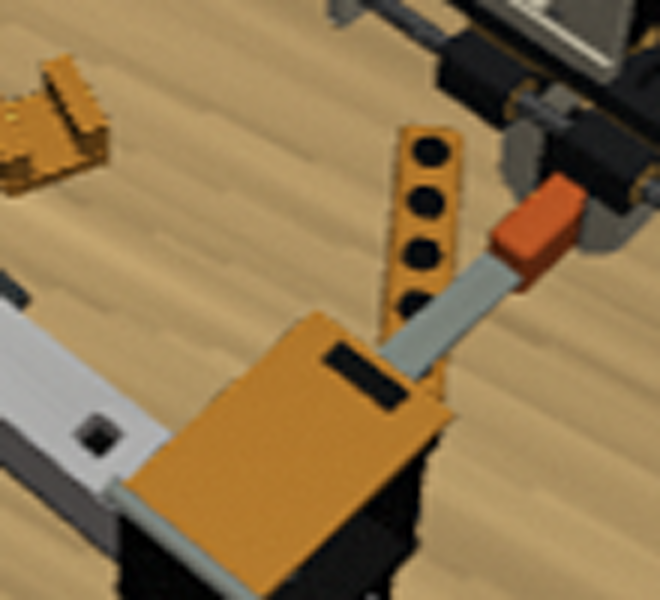

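View pics/t4.png

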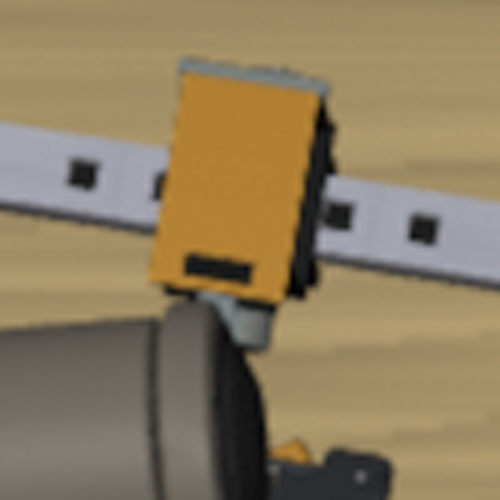

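```bash
python3 -c "
from plan import *
o=bot.get_obs();p=o['tool_pos'];ex=np.array([np.cos(-.1534),np.sin(-.1534)])
mx=(p[:2]-[601,95.5])@ex; cur=np.array([mx+108-42,p[2]-12.7-124]); print(cur)
for th in [0.1*i for i in range(0,21)]:
    r=86-14*th; t=np.array([-r*np.cos(th),r*np.sin(th)-1.5*np.cos(th)]); print(round(th,2),np.round(t,1),np.round(t-cur,1)); cur=t
"
```

```text
[-90.12162191  -5.69782803]
0.0 [-86.   -1.5] [4.1 4.2]
0.1 [-84.2   7. ] [1.8 8.5]
0.2 [-81.5  15.1] [2.6 8.1]
0.3 [-78.1  22.7] [3.4 7.7]
0.4 [-74.1  29.9] [4.1 7.2]
0.5 [-69.3  36.6] [4.7 6.6]
0.6 [-64.   42.6] [5.3 6. ]
0.7 [-58.3  47.9] [5.8 5.4]
0.8 [-52.1  52.6] [6.2 4.7]
0.9 [-45.6  56.6] [6.5 4. ]
1.0 [-38.9  59.8] [6.7 3.2]
1.1 [-32.   62.2] [6.9 2.5]
1.2 [-25.1  64. ] [6.9 1.7]
1.3 [-18.1  64.9] [6.9 1. ]
1.4 [-11.3  65.2] [6.9 0.3]
1.5 [-4.6 64.7] [ 6.7 -0.4]
1.6 [ 1.9 63.6] [ 6.5 -1.1]
1.7 [ 8.  61.9] [ 6.2 -1.7]
1.8 [13.8 59.6] [ 5.8 -2.3]
1.9 [19.2 56.7] [ 5.4 -2.9]
2.0 [24.1 53.4] [ 4.9 -3.3]
```

Call:
send_rows(
  moves=[
    [[3,0,0],[0,0,0],5],
    [[1,-4,0],[0,0,0],5],
    [[1,-8,0],[0,0,0],5],
    [[2,-8,0],[0,0,0],5],
    [[3,-8,0],[0,0,0],5],
    [[4,-7,0],[0,0,0],5],
    [[0,0,0],[0,0,0],5],
  ],
)

```text
time: 10.55
tool_pos: [460.5, 116.4, 168.9]
tcp_rot: [-1.57, 0.002, -0.154]
contact_force: [-0.0, -0.4, -1.3]
grip_width: 18.1
```

```bash
cat > look.py <<'E'
from plan import *
import sys
k=sys.argv[1]
for n in ('scene','top'): cv2.imwrite(f'pics/{n}{k}.png',viewer.capture(n))
crop(f'pics/scene{k}.png',290,210,140,130,5,f'pics/s{k}.png')
o=bot.get_obs();p=o['tool_pos'];ex=np.array([np.cos(-.1534),np.sin(-.1534)]);ey=np.array([-ex[1],ex[0]])
d=p[:2]-[601,95.5]; print('t',o['time'],'mast tcp',d@ex,d@ey,p[2],'tip rel hinge',d@ex+108-42,p[2]-12.7-124)
print(np.degrees(o['tcp_rot']),o['contact_force'],o['grip_width'])
E
python3 look.py 5
```

```text
t 10.65 mast tcp -142.59892696560354 -0.8935629431464387 168.27870232134717 tip rel hinge -76.59892696560354 31.57870232134718
[-89.96027241   0.16893983  -8.83906434] [ 0.12243615  0.68906318 -0.43853341] 17.98128015330575
```

View pics/s5.png

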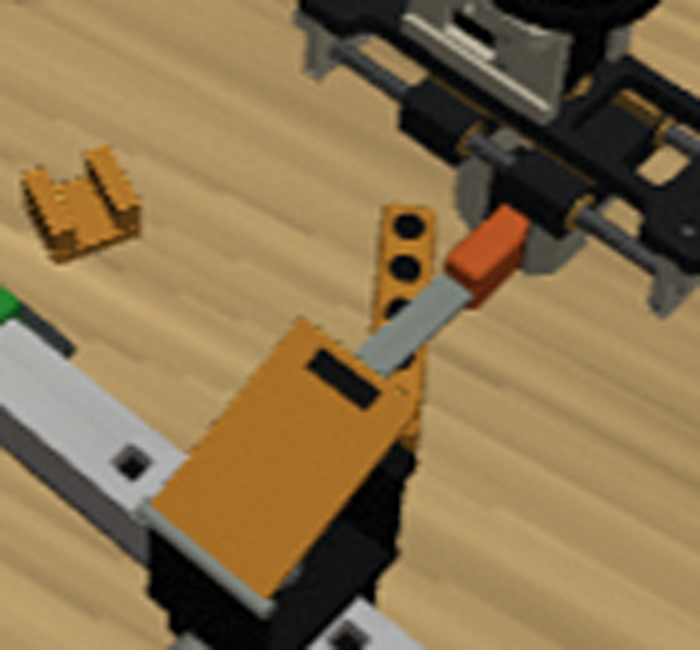

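Call:
send_rows(
  moves=[
    [[6,-5,0],[0,0,0],5],
    [[5,-6,0],[0,0,0],5],
    [[6,-5,0],[0,0,0],5],
    [[6,-5,0],[0,0,0],5],
    [[6,-4,0],[0,0,0],5],
    [[7,-3,0],[0,0,0],5],
    [[7,-2,0],[0,0,0],5],
    [[7,-2,0],[0,0,0],5],
    [[7,-1,0],[0,0,0],5],
    [[7,0,0],[0,0,0],5],
    [[0,0,0],[0,0,0],5],
  ],
)

```text
time: 12.02
tool_pos: [527.8, 105.7, 202.6]
tcp_rot: [-1.57, 0.004, -0.154]
contact_force: [-0.0, 0.5, -0.3]
grip_width: 17.9
```

```bash
python3 look.py 6
```

```text
t 12.125 mast tcp -74.44113659954576 -1.098488290333729 202.55236525627052 tip rel hinge -8.441136599545757 65.85236525627053
[-89.9853321    0.26449962  -8.83661092] [ 0.5576104   0.42709954 -2.52772321] 18.34259948482537
```

View pics/s6.png

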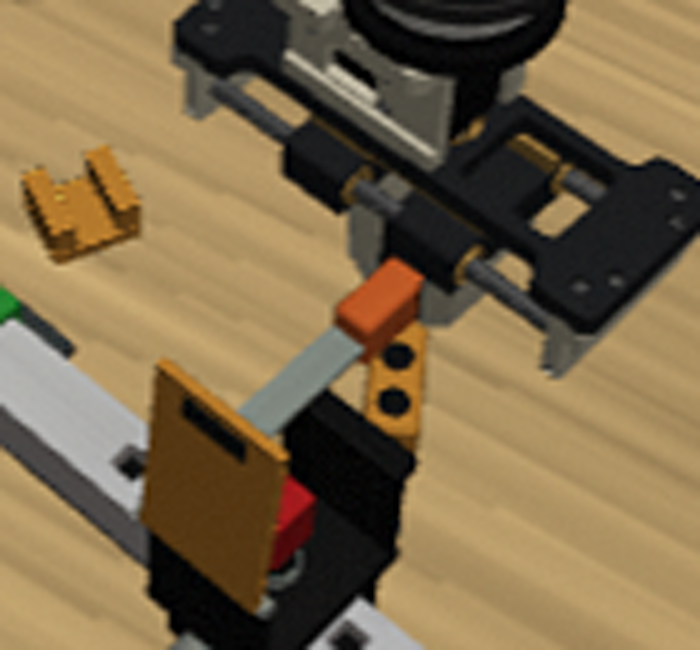

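Call:
send_rows(
  moves=[
    [[7,0,0],[0,0,0],5],
    [[7,1,0],[0,0,0],5],
    [[6,2,0],[0,0,0],5],
    [[6,2,0],[0,0,0],5],
    [[5,3,0],[0,0,0],5],
    [[5,3,0],[0,0,0],5],
    [[0,0,0],[0,0,0],5],
  ],
)

```text
time: 13.0
tool_pos: [565.3, 99.9, 190.4]
tcp_rot: [-1.571, 0.005, -0.154]
contact_force: [-0.5, 0.0, -0.4]
grip_width: 17.5
```

```bash
python3 look.py 7
```

```text
t 13.1 mast tcp -36.2604203378643 -1.086716194932643 190.67039207646883 tip rel hinge 29.739579662135696 53.97039207646884
[-89.98352401   0.25967939  -8.82901416] [ 0.83828532  0.24739151 -2.05978729] 17.91826675049041
```

View pics/s7.png

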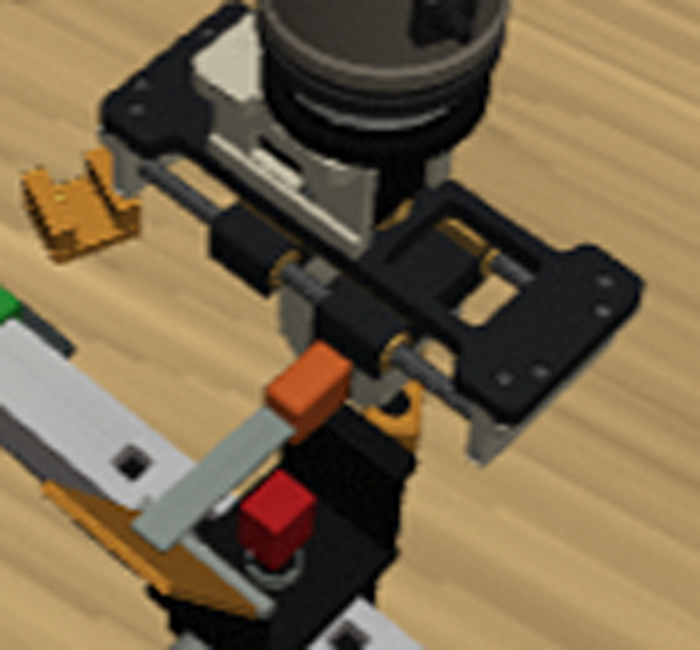

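```bash
python3 -c "
from plan import *
plan([(430,122,215,-8.8,5),(452.9,-344.2,110,10.1,5)],step=45)
"
```

```text
t 13.1 15
[[[-34,-6,0],[0,0,-0.1],5],[[-34,-6,0],[0,0,-0.1],5],[[-34,-6,1],[0,0,0],5],[[-34.8,-6,0.1],[0,0,-0.1],5],[[9,10,-42],[0,-1.7,0],5],[[7,9,-42],[0,-1.7,0],5],[[6,10,-42],[0,-1.7,0],5],[[5,9,-42],[0,-1.7,0],5],[[4,10,-42],[0,-1.7,0],5],[[2,9,-42],[0,-1.7,0],5],[[1,10,-42],[0,-1.7,0],5],[[0,9,-43],[0,-1.8,0],5],[[-2,10,-42],[0,-1.7,0],5],[[-3,9,-43],[0,-1.8,0],5],[[-3.9,9.9,-42],[0,-1.7,0],5]]
```

Call:
send_rows(
  moves=[
    [[-15,0,0],[0,0,0],5],
    [[-34,-6,0],[0,0,0],5],
    [[-34,-8,0],[0,0,0],5],
    [[-34,-8,0],[0,0,0],5],
    [[-20,-6,0],[0,0,0],5],
    [[9,8,-30],[0,-1.7,0],5],
    [[7,9,-42],[0,-1.7,0],5],
    [[6,10,-42],[0,-1.7,0],5],
    [[5,9,-42],[0,-1.7,0],5],
    [[4,10,-42],[0,-1.7,0],5],
    [[2,9,-42],[0,-1.7,0],5],
    [[1,10,-42],[0,-1.7,0],5],
    [[0,9,-43],[0,-1.8,0],5],
    [[-2,10,-42],[0,-1.7,0],5],
    [[-3,9,-43],[0,-1.8,0],5],
    [[-4,6,-30],[0,-1.7,0],5],
    [[0,0,0],[0,0,0],5],
  ],
)

```text
time: 15.22
tool_pos: [451.7, -334.0, 121.8]
tcp_rot: [-1.573, -0.007, 0.191]
contact_force: [0.7, 0.7, -1.2]
grip_width: 17.8
```

```bash
python3 look.py 8; python3 -c "
from plan import *
crop('pics/top8.png',210,130,150,120,5,'pics/t8.png')
crop('pics/scene8.png',290,240,130,130,5,'pics/s8.png')
plan([(452.9,-344.2,60,10.1,5)],step=25)
for n in ('scene','top'): print(spot_point(n,'knob_top'),spot_point(n,'slide_mid'))
"
```

```text
t 15.325 mast tcp -82.16087739230089 -445.1862279909338 122.19630393533095 tip rel hinge -16.16087739230089 -14.503696064669057
[-90.09287858  -0.37106712  10.99963274] [ 0.90951872 -0.35947156 -1.52336693] 17.418509227671965
t 15.32 3
[[[-1,21,-4],[0,0.3,0.1],5],[[0,21,-4],[0,0.3,0.1],5],[[-0.5,20.2,-4.2],[0.1,0.3,0.2],5]]
[{'point': [344.0, 308.0], 'conf': 0.51}] [{'point': [345.7, 320.8], 'conf': 0.65}, {'point': [281.4, 291.5], 'conf': 0.63}]
[] [{'point': [274.2, 187.7], 'conf': 0.69}, {'point': [148.8, 184.9], 'conf': 0.21}]
```

View pics/s8.png

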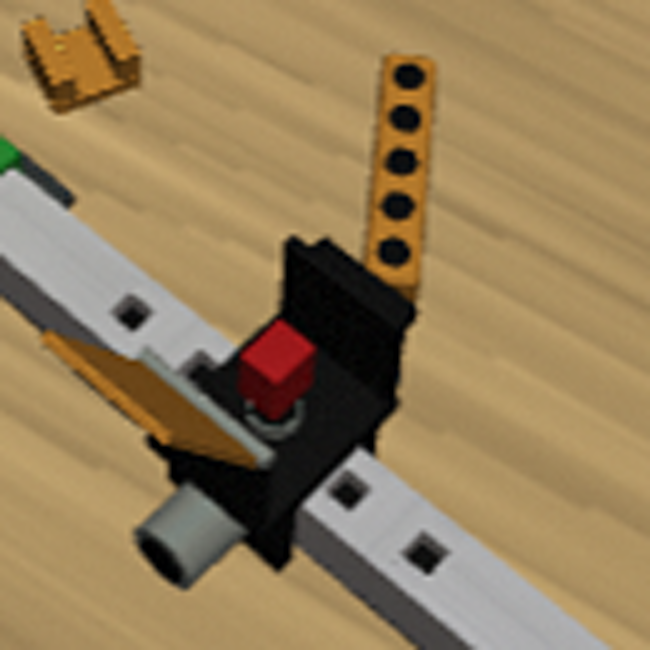

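View pics/t8.png

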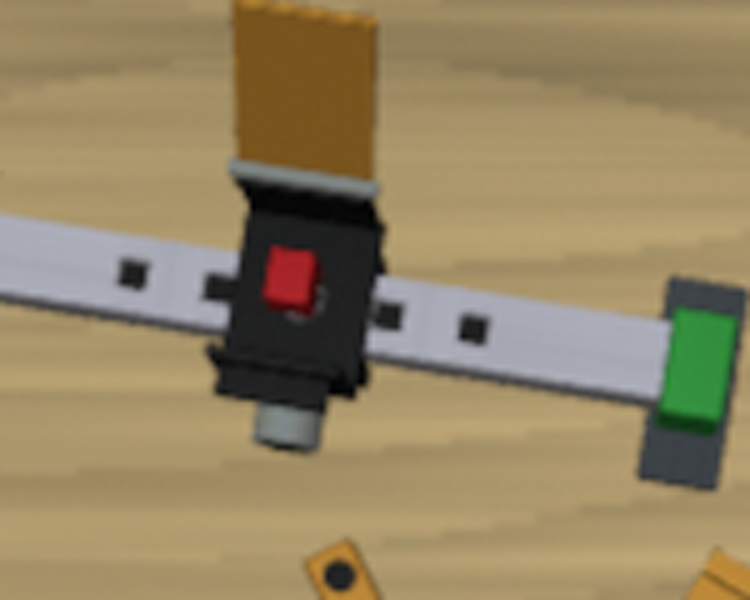

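```bash
python3 -c "
from plan import *
f=lambda c,ox,oy:(np.array(c)+.5)/5-.5+np.array([ox,oy])
X,a,b=tri(f((278,349),290,240),f((292,274),210,130));print('knob',X,a,b)
for n,z in (('scene',116),('top',116)): print(onz(n,f((278,349),290,240) if n=='scene' else f((292,274),210,130),z))
import numpy as np
P=np.array([[601-np.sin(-.1534)*y,95.5+np.cos(-.1534)*y,58-2.5] for y in (80,40,-40,-80)])
print('pred top holes crop5',(proj('top',P)-[210,130])*5)
print('pred scene',(proj('scene',P)-[290,240])*5)
print(proj('top',[[601,95.5,116.5]])*5-[1050,650],proj('scene',[[601,95.5,116.5]])*5-[1450,1200])
"
```

```text
knob [601.26456709  94.66601518 116.27498043] 0.17179275492679558 0.14385464974215303
[600.95078427  94.86864742 116.        ]
[601.47876127  94.42446283 116.        ]
pred top holes crop5 [[132.64438237 271.90995842]
 [217.42121896 285.70565615]
 [387.34586211 313.35741938]
 [472.49421016 327.21357301]]
pred scene [[423.83830329 551.07370107]
 [346.45849099 487.64711689]
 [199.79889216 367.43336716]
 [130.24131837 310.4185053 ]]
[[287.40445282 272.82057906]] [[277.34533288 347.2131009 ]]
```

Call:
send_rows(
  moves=[
    [[0,21,-4],[0,0.3,0.1],5],
    [[0,21,-3],[0,0.3,0.1],5],
    [[0,18,-2],[0,0.2,0.1],5],
    [[0,0,0],[0,0,0],5],
  ],
)

```text
time: 16.02
tool_pos: [455.8, -338.2, 62.9]
tcp_rot: [-1.575, -0.003, 0.183]
contact_force: [-0.3, -0.6, -0.6]
grip_width: 17.8
```

```bash
python3 -c "
from plan import *
plan([(452.9,-344.2,30,10.1,5)],step=25)
"
```

```text
t 16.02 2
[[[-2,16,-3],[0.1,0.2,0.1],5],[[-2.1,16.9,-2.3],[0.2,0.2,0.1],5]]
```

Call:
send_rows(
  moves=[
    [[-2,15,-3],[0.2,0.2,0.1],5],
    [[-2,12,-2],[0.1,0.2,0.1],5],
    [[0,4,0],[0,0,0],5],
    [[0,0,0],[0,0,0],5],
  ],
)

```text
time: 16.52
tool_pos: [453.2, -344.6, 31.0]
tcp_rot: [-1.571, -0.001, 0.176]
contact_force: [0.6, -0.2, -1.7]
grip_width: 17.7
```

```bash
python3 -c "
from plan import *
o=bot.get_obs();print(o['tool_pos'],np.degrees(o['tcp_rot']),o['contact_force'])
"
```

```text
[ 453.24077142 -344.61520414   30.95724462] [-9.00309571e+01 -4.31081145e-02  1.00781347e+01] [ 0.60696425 -0.23667237 -1.7122901 ]
```

Call:
send_rows(
  moves=[
    [[0,2,0],[0,0,0],5],
    [[0,0,0],[0,0,0],5],
    [[0,0,0],[0,0,0],25],
    [[0,0,0],[0,0,0],50],
    [[0,0,0],[0,0,0],50],
    [[0,0,0],[0,0,0],50],
    [[0,-20,0],[0,0,0],50],
    [[0,-40,0],[0,0,0],50],
    [[0,-40,0],[0,0,0],50],
    [[0,-30,0],[0,0,0],50],
  ],
)

```text
time: 17.77
tool_pos: [452.5, -343.8, 161.3]
tcp_rot: [-1.569, 0.001, 0.176]
contact_force: [-0.0, 0.3, -0.6]
grip_width: 49.9
```

```bash
python3 look.py 9; python3 -c "
from plan import *
crop('pics/scene9.png',170,130,130,120,5,'pics/s9.png')
"
```

```text
t 17.875 mast tcp -78.23811000397221 -457.82399377812055 163.2638711062229 tip rel hinge -12.23811000397221 26.563871106222905
[-90.14554714  -0.12483263  10.08737108] [0.14931192 0.08540786 0.50887545] 50.29443926137027
```

View pics/s9.png

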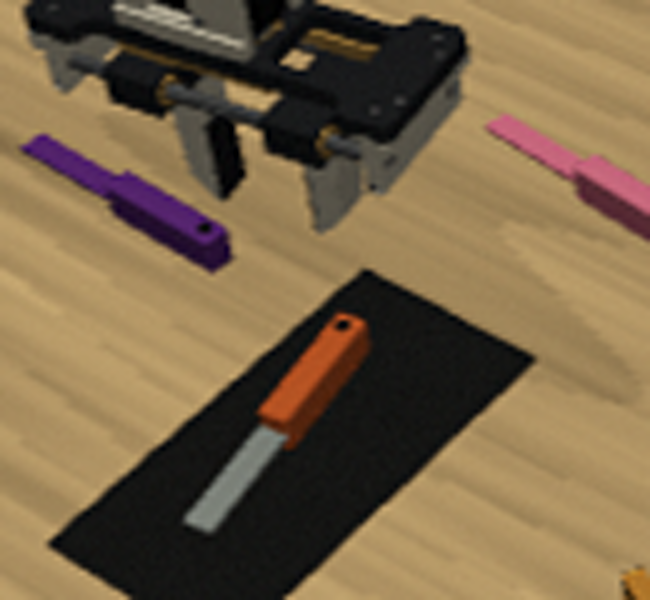

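```bash
python3 -c "
from plan import *
plan([(590,80,245,-8.8,50)],step=45)
"
```

```text
t 17.88 11
[[[19,-7,36],[0,1.7,0],50],[[18,-8,36],[0,1.7,0],50],[[17,-7,37],[0,1.7,0],50],[[16,-8,37],[0,1.7,0],50],[[15,-7,38],[0,1.7,0],50],[[13,-8,38],[0,1.7,0],50],[[12,-7,39],[0,1.7,0],50],[[11,-8,39],[0,1.7,0],50],[[10,-7,39],[0,1.8,0.1],50],[[9,-8,40],[0.1,1.7,0],50],[[7.3,-7.2,40],[0,1.8,0.1],50]]
```

Call:
send_rows(
  moves=[
    [[19,-10,30],[0,1.7,0],50],
    [[18,-8,36],[0,1.7,0],50],
    [[17,-7,37],[0,1.7,0],50],
    [[16,-8,37],[0,1.7,0],50],
    [[15,-7,38],[0,1.7,0],50],
    [[13,-8,38],[0,1.7,0],50],
    [[12,-7,39],[0,1.7,0],50],
    [[11,-8,39],[0,1.7,0],50],
    [[10,-7,39],[0,1.8,0],50],
    [[9,-8,40],[0,1.7,0],50],
    [[7,-7,25],[0,1.8,0],50],
    [[0,0,0],[0,0,0],50],
  ],
)

```text
time: 19.38
tool_pos: [591.7, 71.9, 237.8]
tcp_rot: [-1.57, 0.013, -0.167]
contact_force: [-0.2, -0.1, -0.7]
grip_width: 50.1
```

```bash
python3 -c "
from plan import *
plan([(601.2,94.7,150,-8.8,50)],step=22)
"
```

```text
t 19.38 5
[[[1,18,5],[0,-0.2,-0.1],50],[[1,17,5],[0,-0.1,-0.2],50],[[1,18,5],[0,-0.2,-0.1],50],[[2,17,4],[0,-0.1,-0.2],50],[[1.4,17.8,5],[0,-0.2,-0.1],50]]
```

Call:
send_rows(
  moves=[
    [[2,10,6],[0,-0.2,-0.2],50],
    [[2,17,6],[0,-0.2,-0.2],50],
    [[1,17,6],[0,-0.2,-0.1],50],
    [[1,17,4],[0,-0.1,-0.2],50],
    [[0,15,2],[0,0,0],50],
    [[0,0,0],[0,0,0],50],
  ],
)

```text
time: 20.12
tool_pos: [597.8, 90.3, 152.2]
tcp_rot: [-1.573, 0.009, -0.157]
contact_force: [-0.3, -0.2, -0.2]
grip_width: 49.9
```

```bash
python3 look.py 10; python3 -c "
from plan import *
crop('pics/scene10.png',280,210,150,150,5,'pics/s10.png')
plan([(601.2,94.7,110,-8.8,50)],step=15)
"
```

```text
t 20.225 mast tcp -1.4397947255514147 -5.379243791652493 153.93331432950058 tip rel hinge 64.56020527444859 17.233314329500587
[-90.10148744   0.3533493   -9.01524248] [-0.29622712 -0.29978224  0.87448263] 50.28888256353423
t 20.23 3
[[[1,15,2],[0,-0.1,-0.1],50],[[0,14,1],[0.1,-0.1,-0.1],50],[[0.9,14.9,1.7],[0,0,-0.2],50]]
```

View pics/s10.png

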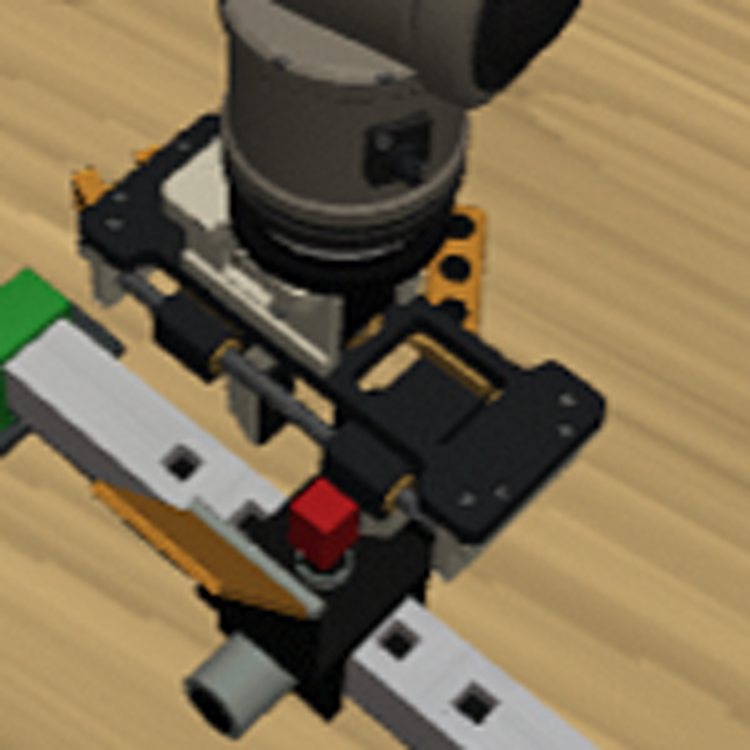

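Call:
send_rows(
  moves=[
    [[2,5,3],[0,0,-0.1],50],
    [[0,14,1],[0,0,-0.2],50],
    [[0,14,1],[0,0,0],50],
    [[0,8,0],[0,0,0],50],
    [[0,0,0],[0,0,0],50],
  ],
)

```text
time: 20.85
tool_pos: [602.1, 95.1, 111.0]
tcp_rot: [-1.572, -0.001, -0.157]
contact_force: [0.2, 0.2, 1.0]
grip_width: 49.8
```

```bash
python3 look.py 11; python3 -c "
from plan import *
plan([(601.2,94.7,110,-8.8,50)],step=15)
"
```

```text
t 20.95 mast tcp 1.6503619562782472 -0.15544929521809814 111.9529107756423 tip rel hinge 67.65036195627825 -24.74708922435771
[-90.06321193  -0.16745429  -9.0217054 ] [-0.72635792  0.07543324  0.86618237] 49.92475031801982
t 20.95 1
[[[-1.3,1.9,-0.6],[0.1,-0.2,0.2],50]]
```

View pics/s11.png

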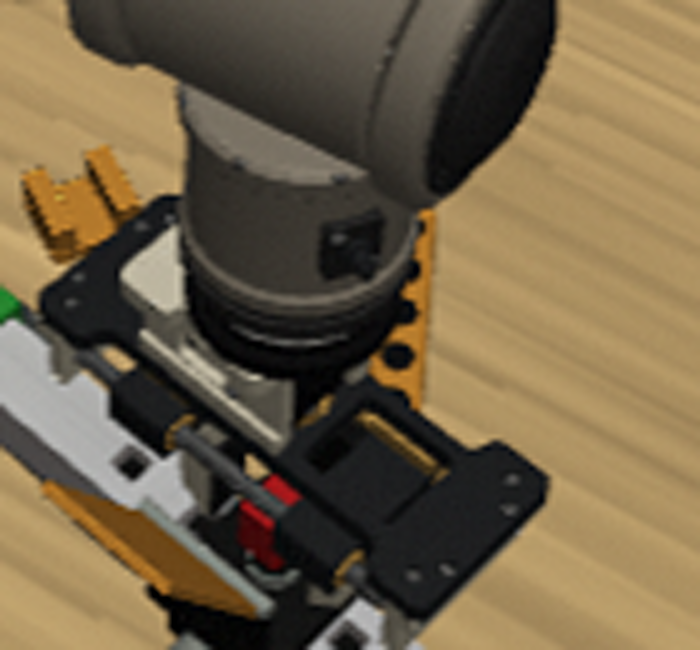

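Fingers straddle the red knob at about (343, 315). Close on it.

Call:
send_rows(
  moves=[
    [[-1,1,0],[0,0,0],50],
    [[0,0,0],[0,0,0],5],
    [[0,0,0],[0,0,0],5],
    [[0,0,0],[0,0,0],5],
    [[0,0,0],[0,0,0],5],
    [[0,0,0],[0,0,0],5],
  ],
)

```text
time: 21.7
tool_pos: [602.3, 95.1, 112.3]
tcp_rot: [-1.572, -0.005, -0.157]
contact_force: [0.2, -1.1, -0.2]
grip_width: 20.1
```

```bash
python3 look.py 12
```

```text
t 21.8 mast tcp 1.2817112532752022 -0.2143948233854275 112.253221426324 tip rel hinge 67.2817112532752 -24.446778573676
[-90.0525788   -0.30767813  -9.01015934] [-0.62400341 -0.58946319  0.30409663] 20.074293520256735
```

Call:
send_rows(
  moves=[
    [[0,-4,0],[0,0,0],5],
    [[0,-5,0],[0,0,0],5],
    [[0,-4,0],[0,0,0],5],
    [[0,-1,0],[0,0,0],5],
    [[0,0,0],[0,0,0],5],
  ],
)

```text
time: 22.42
tool_pos: [602.2, 95.1, 125.1]
tcp_rot: [-1.572, -0.004, -0.157]
contact_force: [2.9, 0.7, -8.0]
grip_width: 20.1
```

```bash
python3 look.py 13; python3 -c "
from plan import *
crop('pics/scene13.png',300,260,100,90,7,'pics/s13.png')"
```

```text
t 22.525 mast tcp 1.1916485708649953 -0.20291264293629996 125.14187462132423 tip rel hinge 67.191648570865 -11.558125378675769
[-90.06110314  -0.23814819  -9.01266777] [ 3.12537534  0.92923028 -7.63093027] 19.934115377099605
```

View pics/s13.png

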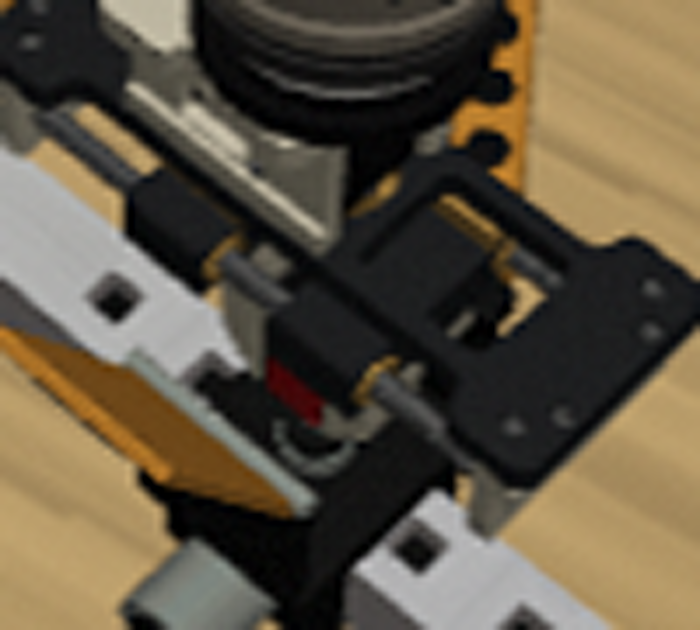

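Call:
send_rows(
  moves=[
    [[0,0,-4],[0,0,0],5],
    [[0,0,-8],[0,0,0],5],
    [[0,0,-8],[0,0,0],5],
    [[0,0,-8],[0,0,0],5],
    [[0,0,-6],[0,0,0],5],
    [[0,0,-3],[0,0,0],5],
    [[0,0,0],[0,0,0],5],
  ],
)

```text
time: 23.4
tool_pos: [596.2, 56.5, 125.1]
tcp_rot: [-1.57, -0.005, -0.158]
contact_force: [4.1, 1.6, -8.5]
grip_width: 19.6
```

```bash
python3 look.py 14
```

```text
t 23.5 mast tcp 1.2018917402560123 -39.18419120170219 125.09863095707016 tip rel hinge 67.20189174025602 -11.601369042929846
[-89.99494813  -0.27333769  -9.01815247] [ 3.01445004 -0.32854216 -7.21632618] 19.791392917707245
```

View pics/s14.png

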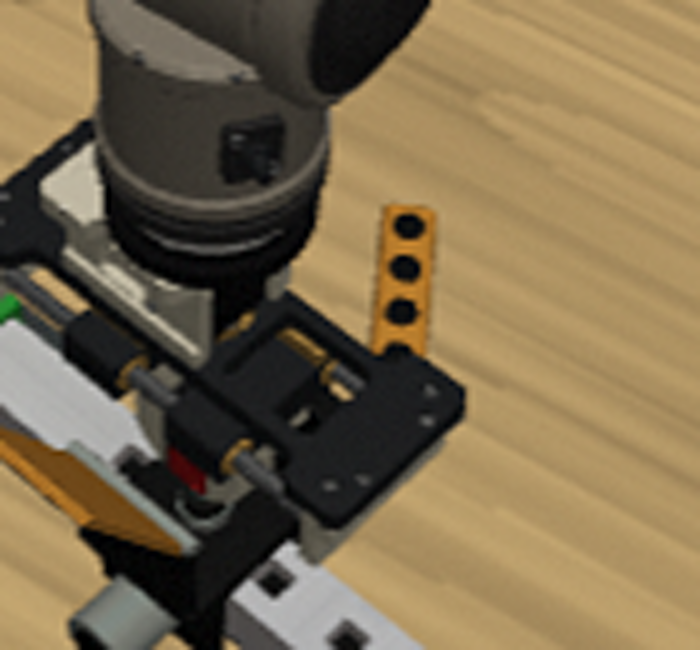

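Call:
send_rows(
  moves=[
    [[0,0,-1],[0,0,0],5],
    [[0,4,0],[0,0,0],5],
    [[0,5,0],[0,0,0],5],
    [[0,4,0],[0,0,0],5],
    [[0,3,0],[0,0,0],5],
    [[0,0,0],[0,0,0],5],
  ],
)

```text
time: 24.25
tool_pos: [596.2, 55.8, 110.0]
tcp_rot: [-1.571, -0.006, -0.157]
contact_force: [0.2, 0.9, 2.1]
grip_width: 19.6
```

```bash
python3 look.py 15
```

```text
t 24.35 mast tcp 1.282231229042808 -39.94370466842144 110.1366190607299 tip rel hinge 67.28223122904281 -26.563380939270104
[-90.00642503  -0.34043085  -8.97730411] [-0.762703    0.84320569  2.22619218] 19.719311295109385
```

Call:
send_rows(
  moves=[
    [[0,1.5,0],[0,0,0],5],
    [[0,1.5,0],[0,0,0],5],
    [[0,1,0],[0,0,0],5],
    [[0,0.5,0],[0,0,0],5],
  ],
)

```text
time: 24.85
tool_pos: [596.2, 55.8, 108.2]
tcp_rot: [-1.571, -0.007, -0.156]
contact_force: [-2.2, 1.1, 2.8]
grip_width: 19.8
```

```bash
python3 look.py 16
```

```text
t 24.95 mast tcp 1.320866463814249 -39.94876260807529 108.14475688222774 tip rel hinge 67.32086646381426 -28.555243117772264
[-90.00713467  -0.41554381  -8.96729293] [-2.83974378e+00  4.76625672e-03  5.90160628e+00] 19.755473934609878
```

Call:
send_rows(
  moves=[
    [[0,2,0],[0,0,0],5],
    [[0,2,0],[0,0,0],5],
    [[0,2,0],[0,0,0],5],
  ],
)

```text
time: 25.32
tool_pos: [596.3, 55.8, 108.1]
tcp_rot: [-1.571, -0.01, -0.156]
contact_force: [-4.9, 1.0, 16.5]
grip_width: 20.0
```

```bash
python3 look.py 17
```

```text
t 25.425 mast tcp 1.4001768946583966 -39.9382485796974 108.05594388016833 tip rel hinge 67.4001768946584 -28.644056119831674
[-90.00745975  -0.57547837  -8.95140411] [-5.38214389 -0.22218837 17.29127762] 19.570248829109808
```

```bash
python3 -c "
from plan import *
for n in ('scene','top'): print(spot_point(n,'stand_green')[:1],spot_point(n,'pry')[:2])
crop('pics/scene17.png',160,170,240,190,3,'pics/s17.png')"
```

```text
[{'point': [282.6, 289.1], 'conf': 0.64}] [{'point': [145.8, 271.7], 'conf': 0.9}, {'point': [205.0, 176.2], 'conf': 0.8}]
[{'point': [350.4, 206.6], 'conf': 0.95}] [{'point': [471.3, 146.4], 'conf': 0.79}, {'point': [454.0, 256.2], 'conf': 0.63}]
```

View pics/s17.png

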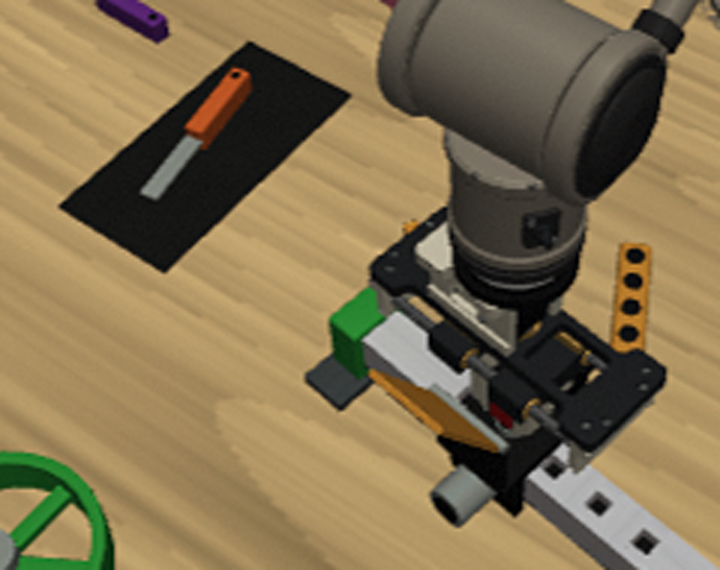

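View pics/top17.png

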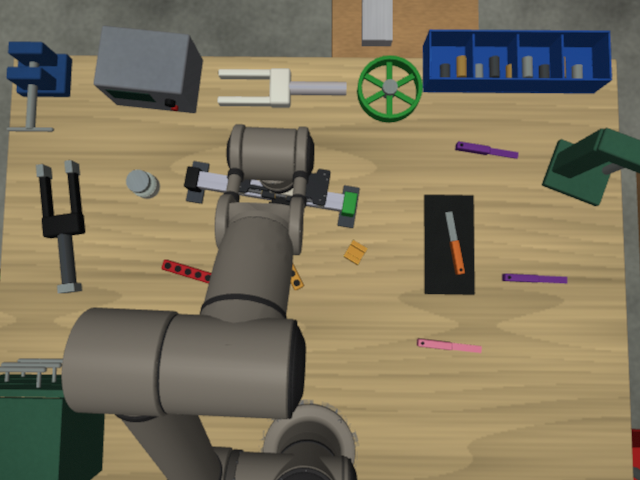

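```bash
python3 -c "
from plan import *
o=bot.get_obs(); print(o['time'],o['tool_pos'],o['contact_force'],o['grip_width']); bot.close_job()
o=bot.get_obs(); print(o['time'],o['tool_pos'],o['contact_force'],o['grip_width'])"
```

```text
25.625 [596.26007426  55.82539278 108.05181455] [-6.75774698 -0.02856596 16.69389353] 20.12503567403278
the job is handed in; nothing more can be done
the job is handed in; nothing more can be done
```

I did every step of the task in order and handed it in at 25.6 s of the 72 s allowed. No verdict is reported.

**What I did:**
- Levered the cover open with the orange pry blade. In the pictures it leans well back, at about 2.05 to 2.1 rad.
- Laid the blade back on its pad and let it go.
- Pulled the plunger up by about 13 mm (8 N pull).
- Moved the slide one hole towards the green stand, which is at the tube's −y end.
- Pressed the plunger home and finished gripping and holding it.

**Last checks:**
- **Slide:** the grip stands at −39.9 mm along the tube, against a target of −40. The last picture shows the tube's middle hole partly uncovered.
- **Plunger:** the press rose from about 3 N to 17 N while the height stayed at 108.1 mm, so it is on its stop. The fingers are on the knob at 20 mm opening.
- **Surroundings:** the blade lies flat on its pad and the cover is open. The jar, clamp and gold link bar look unmoved, as does what shows of the red bar, which is partly behind the arm.

**What disagreed:**
- The final height is 0.8 mm above what I worked out from the grasp height (107.3 mm). Measurement noise or a slight slip in the grip would explain it, and it is still within the 2.5 mm limit.
- The cameras read heights about 2.5 mm too low, so I took absolute heights from the task text.

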